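Find the battery box by its stamp

ROBOT

A 6-joint arm with a two-finger parallel gripper is mounted at the origin on the work surface. World frame = base frame: x ahead of the robot, y to its left, z up, the work surface at z = 0. Lengths are in m, angles in rad, forces in N, time in s.
With the tool pointing down it reaches from about 0.275 to 0.825 m from the base axis. Payload 4.9 kg.
Tool frame: the origin (TCP) lies midway between the tips of the shut fingers; the grasp point (between the pads) lies 19 mm behind it (grip_point_offset is the distance from the TCP to the grasp point, in m); z points along the fingers, x is the direction in which the jaws open and shut, and the axes are right-handed (so a half turn about z gives the same grasp; the last joint's range is limited). The gripper opens to 85 mm and grips with 20 to 120 N. Pads are 22 mm wide; open, the fingers measure 114 mm over their backs; the gripper's body (76 mm by 85 mm) begins 54 mm behind the grasp point. The pads swing forward as they close: fully open they stand 13 mm farther back than shut.
Start: joints at [1.083, 0.326, -0.193, 1.052, 0, 1.437], TCP at [0.191, 0.516, 0.197] pointing down, gripper open.
Joint ranges: [-2.65, 2.65], [-0.97, 1.79], [-1.3, 1.35], [-1.93, 2.1], [-1.47, 1.37], [-3.14, 3.14]. Speed limits (rad/s): [2.57, 2.57, 3.14, 3.14, 3.14, 3.14].

INTERFACE

Orientations are given as a rotation vector (axis times angle).
In Python, from cell import * gives the robot as it stands. Calls block until the motion is done:
- movep(position, orientation): joint-space move of the TCP to a pose.
- move_l(position, velocity=0.15, rot=None, until_force=None): straight line of the TCP; rot=None keeps the orientation; velocity is the mean speed in m/s. With until_force (N) it stops when the force on the tool has changed by that much, and returns True; else False.
- set_joints(angles): joint-space move.
- let_go() and grab(newtons=None): open the fingers fully, or close them until they stop; newtons is the grip in N (None keeps the last).
- sleep(seconds).
- ik(position, orientation): joint angles nearest the present ones, or None.
- get_state(): the state.
- grab_frame(name): name is "scene" or "side" or "wrist"; returns a dict with "img" (384x512x3 uint8, red, green, blue), "fx", "fy", "cx", "cy" (pixels), "k1" (the pictures are not rectified: a ray, as slopes to the right and down, at radius r is drawn at 1 + k1 r^2 times it, then the intrinsics apply), "cam_to_world" (4x4, takes a point from camera to world coordinates); the wrist camera has in their place "T_tool_cam" (4x4, takes a point from camera to tool coordinates, whose origin is the TCP and whose axes are the tool frame's). Camera axes: x right, y down, z forward; pixel columns grow to the right and rows downward; lengths in m; the calibration is good to about 2 mm. A picture is of the moment at which its call begins: read the wrist's pose just before it. There is no depth.
A pose or a line that the arm cannot do raises MotionError and nothing moves.
- sign_off(): hands the job in, once; it reports no verdict.
Trained networks look in the newest picture that a camera, given by its name, has taken for a name from the list of things; names that differ only in an ending like _2 or _b are one class to them, and where a whole thing is asked for, a point or a joint stands for the part that bears it (a point fixed in the world has none). Each returns a list of dicts, best first, with "score" (0 to 1); they miss things now and then, are a little off and sometimes report something else, mostly with a low value. They report only what shows in the picture. A call takes as long as a camera call. They do not tell look-alikes from the thing itself.
- spot_in(camera, name): "centre" ([column, row] in pixels, amid what is visible of it).
- silhouettes(camera, name): "mask" (384x512 bool, what is visible of it) and "centre" ([column, row] in pixels, amid what is visible of it).
- tip_of(camera, name): "centre" ([column, row] in pixels: a listed point, or the origin of a listed thing).
The state is a dict: "clock": time; "q": joint angles; "joint_velocities": joint speeds; "tau": joint torques, N m; "position": TCP position; "eef_rot": TCP orientation; "contact_force": force on the tool from outside, world axes, zero at the start; "wrist_torque": the same for the moment, N m; "finger_gap": opening from 0.0 (shut) to 1.0 (fully open).
Only numpy, scipy, OpenCV 4.12 (cv2) and the standard library are available. Lean on these libraries where they do the work, as an engineer would, in place of code of your own. Each camera call takes 0.05 s, during which the arm holds its last target.

TASK

One of the two identical grey sorting boxes has a battery sign stamped under its base. Without gripping or lifting either box, tip each of them towards the robot so that it is left lying on its leaning front wall with the underside showing; then, with both tipped, push the stamped one, still lying like that, towards the robot until the rim of its front wall lies on the dark strip across the shelf. Leave the other box where you tipped it, and do not disturb the other things.

Things in the scene. Friction and masses are not known exactly. Their poses are not given: they have to be found in the camera images.
- box_a: One of two identical open grey plastic boxes, walls 4 mm, about 0.2 kg. Origin: centre of the underside; x from leaning front to upright back, y along the width, z out of the mouth. Base 75 (x) x 120 (y) mm; back and sides 75 mm high. The front wall leans out by 10 degrees and rises to 105 mm, its rim 18 mm out from the base. Starts upright, front roughly towards the robot.
- box_a_heel (a point): Middle of the front lower edge of box_a, 37 mm in front of its origin: the edge it tips about. Turned about it by some 45 degrees or more, the box goes on by itself and lies steadily on its front wall, turned 80 degrees, underside away from the robot. The underside's upper edge is then 74 mm high and 13 mm behind the heel; the highest point (back rim) is 87 mm high.
- box_a_rim (a point): Middle of the outer edge of the front rim of box_a, 107 mm up the leaning front wall from the heel; it lies on the shelf when the box is tipped.
- box_b: One of two identical open grey plastic boxes, walls 4 mm, about 0.2 kg. Origin: centre of the underside; x from leaning front to upright back, y along the width, z out of the mouth. Base 75 (x) x 120 (y) mm; back and sides 75 mm high. The front wall leans out by 10 degrees and rises to 105 mm, its rim 18 mm out from the base. Starts upright, front roughly towards the robot.
- box_b_heel (a point): Middle of the front lower edge of box_b, 37 mm in front of its origin: the edge it tips about. Turned about it by some 45 degrees or more, the box goes on by itself and lies steadily on its front wall, turned 80 degrees, underside away from the robot. The underside's upper edge is then 74 mm high and 13 mm behind the heel; the highest point (back rim) is 87 mm high.
- box_b_rim (a point): Middle of the outer edge of the front rim of box_b, 107 mm up the leaning front wall from the heel; it lies on the shelf when the box is tipped.
- stamp (a point): Centre of the stamp, a battery outline in white ink, 50 x 94 mm, at the middle of the underside of one of the two boxes (at that box's origin); hidden until the box is tipped. The other underside is bare.
- strip: Flat dark rubber strip let into the white shelf between the boxes and the robot, 50 mm (x) x 640 mm (y), under 1 mm high, so things slide over it. Origin at its centre, x across it, away from the robot.
- jar: Clear glass jar holding spent AA cells, 84 mm across, 95 mm high; loose, not to be disturbed. Origin at the centre of its underside.
- bulb_1: LED reflector bulb standing on its frosted face, metal cap up, 50 mm across, 84 mm high; loose, not to be disturbed. Origin at the centre of its underside.
- bulb_2: A second LED reflector bulb like the first, 50 mm across, 84 mm high; loose, not to be disturbed. Origin at the centre of its underside.
- tin: Round green aluminium tin, 79 mm across, 98 mm high; loose, not to be disturbed. Origin at the centre of its underside.
- funnel: Small stainless steel funnel standing on its wide mouth, 80 mm across, 75 mm high; loose, not to be disturbed. Origin at the centre of its underside.
- d_cell: D cell standing upright, 34 mm across, 60 mm high; loose, not to be disturbed. Origin at the centre of its underside.
- block_cell: Small block battery standing upright, 17 x 26 mm, 48 mm high; loose, not to be disturbed. Origin at the centre of its underside.
Things that resemble listed ones, but are neither listed nor needed, are in the scene too. What is shaped like the box_b but purple is not meant.

How it is judged:
On the way, in this order (a step that is already met when the one before it is completed fails the run):
1. one box has been tipped onto its leaning front wall ((angle between box_a's own z axis and vertical between 1.27 and 1.52 rad or angle between box_b's own z axis and vertical between 1.27 and 1.52 rad)), for 0.2 s.
2. both boxes lie tipped on their leaning front walls, the stamped one not yet on the strip (angle between box_a's own z axis and vertical between 1.27 and 1.52 rad and angle between box_b's own z axis and vertical between 1.27 and 1.52 rad and x of box_a_rim in the frame of strip above 0.027 m), for 0.2 s.
At the end, for the whole second after the job is handed in: Both boxes lie at rest on their leaning front walls (z axis 73 to 87 degrees from vertical); the middle of the stamped box's front rim is over the strip (within 25 mm of its centre line) and down on the shelf; the other box's heel is within 80 mm of where it started (angle between box_a's own z axis and vertical between 1.27 and 1.52 rad and angle between box_b's own z axis and vertical between 1.27 and 1.52 rad and x of box_a_rim in the frame of strip between -0.025 and 0.025 m and y of box_a_rim in the frame of strip between -0.32 and 0.32 m and height (world z) of each of box_a_rim, box_a_heel, box_b_heel below 0.012 m and distance of box_b_heel from where it was at the start of the episode below 0.08 m and linear speed of each of box_a, box_b below 0.02 m/s); the robot touches nothing.
It fails at once if a box is lifted: its heel edge rises more than 25 mm off the shelf (height (world z) of any of box_a_heel, box_b_heel above 0.025 m).
It fails at once if a bystander is shifted more than 30 mm or knocked over (distance of any of jar, bulb_1, bulb_2, tin, funnel, d_cell, block_cell from where it was at the start of the episode above 0.03 m or angle between any of jar, bulb_1, bulb_2, tin, funnel, d_cell, block_cell's own z axis and vertical above 0.6 rad).
It also fails if it takes over 72 s, if anything falls off the work surface, if the arm or the gripper's body presses on something with over 40 N, if the wrist force passes 120 N, or if a joint passes its speed limit or range.

## Working session

There is one attempt and no reset: what is moved stays moved. The work goes in short steps, each a Python script; the robot and the scene stay as the last script left them, time stands still between calls to the robot, and variables do not carry over. Pictures are saved under pics/ and viewed, and the job is handed in when it is done.

```bash
ls; mkdir -p pics; python3 - <<'E'
from cell import *
import cv2
s=get_state();print({k:s[k] for k in ("clock","position","eef_rot","finger_gap")})
for n in ("scene","side","wrist"):
    f=grab_frame(n); cv2.imwrite(f"pics/{n}0.png",f["img"][:,:,::-1]); print(n,f["fx"],f["k1"],f.get("cam_to_world",f.get("T_tool_cam")))
    if n!="wrist":
        for t in ("box_a","jar","bulb_1","tin","funnel","d_cell","block_cell","strip"):
            print(t,[(round(d["score"],2),[int(round(c)) for c in d["centre"]]) for d in tip_of(n,t)])
E
```

```text
pics
{'clock': 0.0, 'position': array([0.19022706, 0.51538715, 0.19630679]), 'eef_rot': array([ 2.57702031e+00,  1.79547909e+00, -2.34610143e-03]), 'finger_gap': 0.9963763204077581}
scene 400.80566595872267 -0.06719195197114536 [[-0.06866348  0.86714977 -0.49329161  1.21877564]
 [ 0.99759546  0.06434567 -0.02574754  0.01036028]
 [ 0.0094142  -0.49387338 -0.86948287  1.32220788]
 [ 0.          0.          0.          1.        ]]
box_a [(0.87, [312, 244]), (0.72, [369, 161]), (0.6, [206, 244]), (0.31, [263, 180])]
jar [(0.91, [258, 264]), (0.5, [265, 204])]
bulb_1 [(0.6, [158, 212]), (0.45, [264, 233])]
tin [(0.76, [370, 220]), (0.42, [265, 178])]
funnel [(0.88, [151, 187])]
d_cell [(0.56, [265, 204])]
block_cell [(0.54, [368, 200])]
strip [(0.92, [265, 180])]
side 457.5498449578226 -0.10770966365523106 [[-0.99208508 -0.08713207  0.09041683  0.38269057]
 [-0.12524573  0.73816671 -0.6628902   0.86131144]
 [-0.0089837  -0.6689678  -0.74323709  1.05630581]
 [ 0.          0.          0.          1.        ]]
box_a [(0.71, [212, 162]), (0.7, [331, 355]), (0.61, [189, 262]), (0.58, [210, 213])]
jar [(0.67, [173, 207])]
bulb_1 [(0.78, [251, 130]), (0.53, [212, 216])]
tin [(0.68, [216, 338]), (0.43, [253, 337])]
funnel [(0.82, [280, 123])]
d_cell [(0.48, [254, 215])]
block_cell [(0.53, [255, 339])]
strip [(0.93, [291, 216])]
wrist 344.52407634307053 0.017746892805649228 [[ 9.99999534e-01  4.26194298e-04  8.66115514e-04  9.77034058e-04]
 [-6.60727230e-04  9.56334555e-01  2.92273470e-01 -7.52756808e-02]
 [-7.03730909e-04 -2.92273907e-01  9.56334391e-01 -1.76148381e-01]
 [ 0.00000000e+00  0.00000000e+00  0.00000000e+00  1.00000000e+00]]
```

View pics/scene0.png

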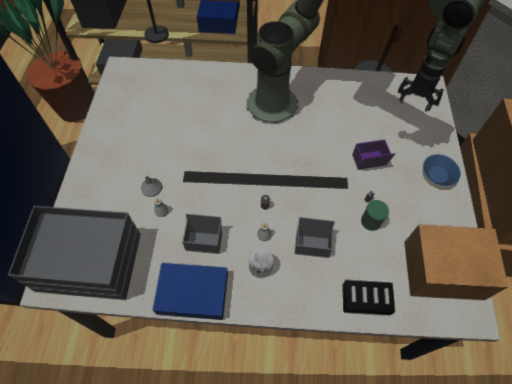

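View pics/side0.png

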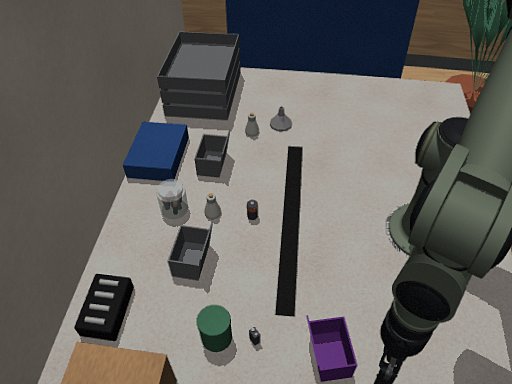

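View pics/wrist0.png

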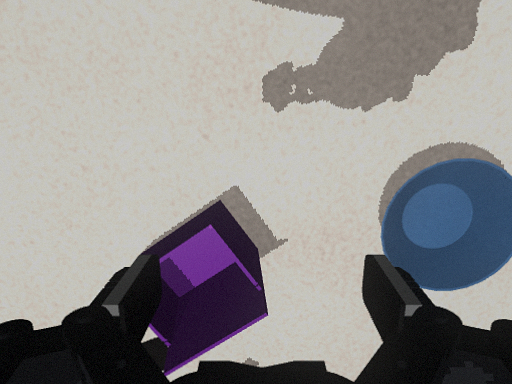

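The scene picture looks back at the robot (image down = +x, right = +y). The grey boxes are at about (205,233) and (314,237), the strip at (265,180), the D cell at (265,203), a bulb at (264,233) and the jar at (262,262). The purple look-alike is at (374,153). Next I triangulate these points.

```bash
cat > h.py <<'E'
from cell import *
import numpy as np, cv2
from scipy.spatial.transform import Rotation as R
def ray(f,px,T=None):
    K=np.array([[f["fx"],0,f["cx"]],[0,f["fy"],f["cy"]],[0,0,1.]])
    u=cv2.undistortPoints(np.array([[px]],float),K,np.array([f["k1"],0,0,0,0.]))[0,0]
    T=f["cam_to_world"] if T is None else T
    T=np.array(T); d=T[:3,:3]@np.array([u[0],u[1],1]); return T[:3,3],d/np.linalg.norm(d)
def at_z(r,z): o,d=r; return o+d*(z-o[2])/d[2]
def tri(r1,r2):
    A=np.zeros((3,3));b=np.zeros(3)
    for o,d in(r1,r2):
        P=np.eye(3)-np.outer(d,d);A+=P;b+=P@o
    p=np.linalg.solve(A,b); e=max(np.linalg.norm((np.eye(3)-np.outer(d,d))@(p-o)) for o,d in(r1,r2))
    return p,e
def match(name,dets=tip_of,zr=(-.03,.15),tol=.012,F={}):
    F.update(scene=grab_frame("scene"));a=dets("scene",name);F.update(side=grab_frame("side"));b=dets("side",name)
    out=[]
    for i in a:
        for j in b:
            p,e=tri(ray(F["scene"],i["centre"]),ray(F["side"],j["centre"]))
            if e<tol and zr[0]<p[2]<zr[1]: out.append((i["score"]+j["score"],p.round(4),round(e,4),np.round(i["centre"]).astype(int),np.round(j["centre"]).astype(int)))
    return sorted(out,key=lambda t:-t[0])
E
python3 - <<'E'
from h import *
for t in ("box_a","box_a_heel","box_a_rim","jar","bulb_1","tin","funnel","d_cell","block_cell","strip"):
    print(t)
    for o in match(t): print("  ",round(o[0],2),*o[1:])
print(get_state()["clock"])
f=grab_frame("scene");im=cv2.resize(f["img"][150:300,140:400][:,:,::-1],None,fx=3,fy=3,interpolation=cv2.INTER_CUBIC);cv2.imwrite("pics/s1.png",im)
f=grab_frame("side");im=cv2.resize(f["img"][110:310,150:350][:,:,::-1],None,fx=3,fy=3,interpolation=cv2.INTER_CUBIC);cv2.imwrite("pics/d1.png",im)
E
```

```text
box_a
   1.85 [ 0.6578  0.1723 -0.002 ] 0.0009 [311 245] [191 259]
   1.81 [ 0.673  -0.2156 -0.013 ] 0.0053 [203 244] [214 164]
   1.69 [0.2793 0.4048 0.0029] 0.007 [370 163] [328 352]
box_a_heel
   1.6 [ 0.6359 -0.2147 -0.0045] 0.0014 [204 232] [223 164]
box_a_rim
   1.58 [ 0.6183 -0.2033  0.1016] 0.0028 [204 215] [225 143]
jar
   1.78 [ 0.7481 -0.0156 -0.0111] 0.0066 [255 265] [175 208]
bulb_1
   1.33 [0.6296 0.0056 0.0063] 0.0075 [264 232] [210 214]
   1.12 [ 0.5589 -0.3978 -0.0116] 0.0103 [157 209] [251 134]
tin
   1.62 [0.5453 0.4042 0.013 ] 0.0 [375 219] [216 339]
funnel
   1.14 [ 0.4648 -0.4452 -0.0005] 0.0081 [149 186] [279 124]
d_cell
   1.0 [ 5.087e-01 -2.000e-04 -6.000e-04] 0.0079 [264 204] [251 218]
block_cell
   0.84 [0.4594 0.3914 0.0046] 0.0012 [369 200] [252 340]
strip
   1.37 [ 0.3994 -0.0011 -0.0011] 0.0017 [266 180] [289 219]
2.95
```

```bash
sleep 1; ls pics
```

```text
d1.png
s1.png
scene0.png
side0.png
wrist0.png
```

View pics/s1.png

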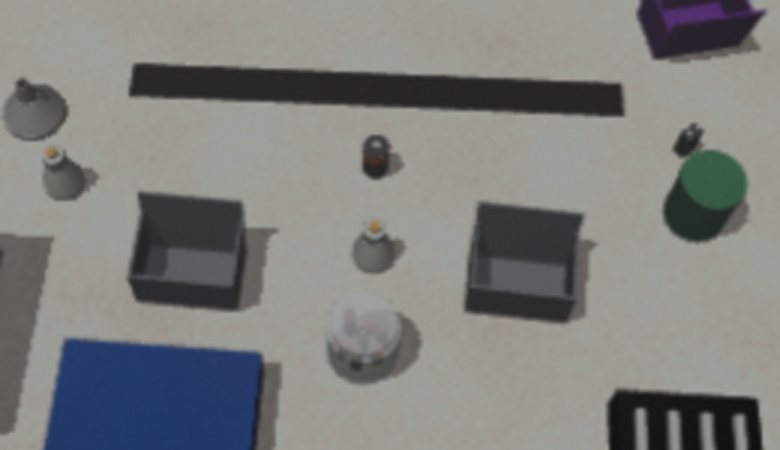

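View pics/d1.png

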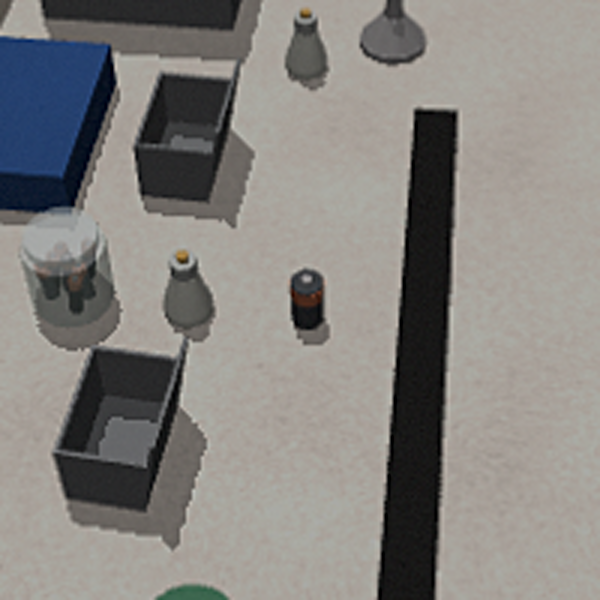

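```bash
python3 - <<'E'
from h import *
f=grab_frame("scene"); g=grab_frame("side")
P=lambda c:np.array(c)/3.+[140,150]
Q=lambda c:np.array(c)/3.+[150,110]
for n,l,r in(("L",(139,192),(244,202)),("Rr",(478,203),(582,213))):
    a=at_z(ray(f,P(l)),.105);b=at_z(ray(f,P(r)),.105);d=b-a
    print(n,a.round(3),b.round(3),"mid",((a+b)/2).round(4),"w",np.linalg.norm(d).round(3),"normal angle deg",np.degrees(np.arctan2(-d[0],d[1])).round(1))
# bottom back corners z=0
for n,l,r in(("L",(132,300),(238,308)),("R",(466,313),(570,321))):
    a=at_z(ray(f,P(l)),0);b=at_z(ray(f,P(r)),0);d=b-a
    print("back",n,((a+b)/2).round(4),np.linalg.norm(d).round(3),np.degrees(np.arctan2(-d[0],d[1])).round(1))
# side view: front rim corners 
for n,l,r in(("L",(239,63),(213,140)),("R",(186,338),(160,425))):
    print("side",n,at_z(ray(g,Q(l)),.105).round(3))
# strip ends
for c in((133,65),(131,95),(622,84),(624,115)): print("strip",at_z(ray(f,P(c)),0).round(4))
s=get_state();print(s["q"])
rot=R.from_euler("z",0).as_matrix()
# tool down with tool x along world x / y
for name,M in(("x",np.array([[1,0,0],[0,-1,0],[0,0,-1]]).T),("y",np.array([[0,1,0],[1,0,0],[0,0,-1]]).T),("-y",np.array([[0,-1,0],[-1,0,0],[0,0,-1]]).T)):
    rv=R.from_matrix(M).as_rotvec()
    for y in(.172,-.21): print(name,y,ik([.62,y,.2],rv))
E
```

```text
L [ 0.619 -0.265  0.105] [ 0.623 -0.144  0.105] mid [ 0.6207 -0.2044  0.105 ] w 0.12 normal angle deg -1.8
Rr [0.604 0.12  0.105] [0.609 0.237 0.105] mid [0.6065 0.1784 0.105 ] w 0.118 normal angle deg -2.0
back L [ 0.7091 -0.2117  0.    ] 0.126 -0.3
back R [0.697  0.1786 0.    ] 0.122 -0.7
side L [ 0.615 -0.255  0.105]
side R [0.601 0.122 0.105]
strip [ 0.383  -0.3254  0.    ]
strip [ 0.4288 -0.3206  0.    ]
strip [0.3645 0.3139 0.    ]
strip [0.4116 0.3145 0.    ]
[ 1.08278427e+00  3.26173696e-01 -1.92607558e-01  1.05199528e+00
 -1.61034585e-05  1.43660309e+00]
x 0.172 [0.15597366 0.50120294 0.0833636  1.15295699 0.         1.72676999]
x -0.21 [-0.43925491  0.52331706  0.11965728  1.16713655  0.          1.13154141]
y 0.172 [0.15597366 0.50120294 0.0833636  1.15295699 0.         0.15597366]
y -0.21 [-0.43925491  0.52331706  0.11965728  1.16713655  0.         -0.43925491]
-y 0.172 [ 0.15597366  0.50120294  0.0833636   1.15295699  0.         -2.98561899]
-y -0.21 [-0.43925491  0.52331706  0.11965728  1.16713655  0.          2.70233774]
```

```bash
cat >> h.py <<'E'
RY=R.from_matrix(np.array([[0,1,0],[1,0,0],[0,0,-1.]]).T)
def tippath(hx,y,ths=(0,8,16,26,36,46,58)):
    pts=[]
    for th in ths:
        s=np.interp(th,[0,16,26,46,58],[.099,.092,.092,.097,.102])
        a=np.radians(10+th)
        x=hx-s*np.sin(a)+.004*np.cos(a)+.011; z=s*np.cos(a)+.004*np.sin(a)
        pts.append([x,y,z])
    return pts
def tip(hx,y,safe=.25):
    p=tippath(hx,y); s=p[0]
    movep([s[0]+.012,y,safe],RY.as_rotvec())
    move_l([s[0]+.012,y,s[2]],.2)
    move_l(s,.05)
    for q in p[1:]:
        move_l(q,.08); 
    print("F",get_state()["contact_force"].round(1))
    e=p[-1]; move_l([e[0]-.03,y,e[2]+.004],.2)
    move_l([e[0]-.045,y,safe],.25)
def snap(tag,crop=True):
    f=grab_frame("scene");cv2.imwrite(f"pics/s{tag}.png",cv2.resize(f["img"][150:300,140:400][:,:,::-1],None,fx=3,fy=3,interpolation=cv2.INTER_CUBIC))
    g=grab_frame("side");cv2.imwrite(f"pics/d{tag}.png",cv2.resize(g["img"][110:310,150:350][:,:,::-1],None,fx=3,fy=3,interpolation=cv2.INTER_CUBIC))
    return f,g
E
python3 - <<'E'
from h import *
grab()
for q in tippath(.624,.176): print(np.round(q,3), ik(q,RY.as_rotvec()) is not None)
tip(.624,.176)
movep([.45,.0,.3],RY.as_rotvec())
snap(2); print(get_state()["clock"])
E
```

```text
[0.622 0.176 0.098] True
[0.609 0.176 0.092] True
[0.598 0.176 0.084] True
[0.584 0.176 0.077] True
[0.57  0.176 0.069] True
[0.557 0.176 0.058] True
[0.542 0.176 0.042] True
F [-0.6  0.6  0.3]
11.5083
```

View pics/s2.png

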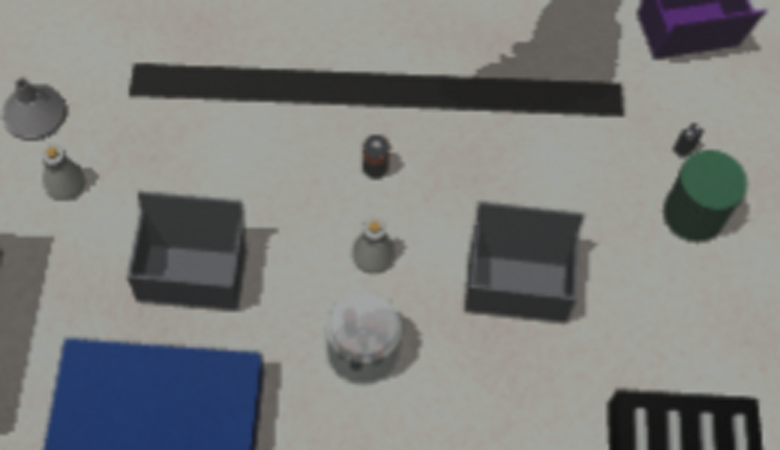

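View pics/d2.png

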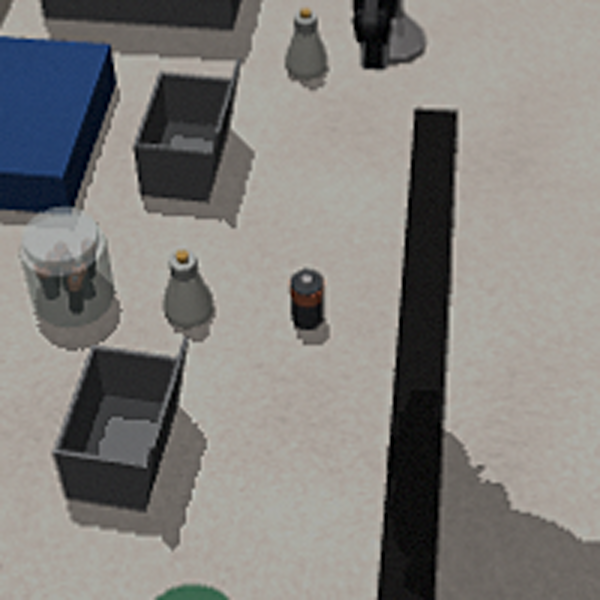

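The box looks untouched: still upright, corners unchanged. I check whether the fingers really shut and whether the TCP follows its targets.

```bash
python3 - <<'E'
from h import *
s=get_state();print(s["finger_gap"],s["position"],s["eef_rot"],RY.as_rotvec())
p=tippath(.624,.176); s=p[0]
movep([s[0]+.012,.176,.25],RY.as_rotvec())
move_l([s[0]+.012,.176,s[2]-.004],.2)
print(get_state()["position"],get_state()["contact_force"].round(1))
print(move_l([s[0]-.012,.176,s[2]-.004],.04,until_force=1.0))
print(get_state()["position"],get_state()["contact_force"].round(1))
f=grab_frame("scene");cv2.imwrite(f"pics/s3.png",cv2.resize(f["img"][120:270,220:420][:,:,::-1],None,fx=4,fy=4,interpolation=cv2.INTER_CUBIC))
g=grab_frame("side");cv2.imwrite(f"pics/d3.png",cv2.resize(g["img"][150:350,120:320][:,:,::-1],None,fx=3,fy=3,interpolation=cv2.INTER_CUBIC))
print(get_state()["clock"])
E
```

```text
0.0013505632674596225 [0.4500455  0.0010854  0.29912245] [-2.21854563e+00 -2.22231777e+00  8.40054439e-04] [2.22144147 2.22144147 0.        ]
[0.63482218 0.17568958 0.09593263] [ 0.2 -0.3  0.1]
False
[0.6099039  0.17606071 0.09429427] [ 0.2  0.  -0.4]
14.3
```

View pics/s3.png

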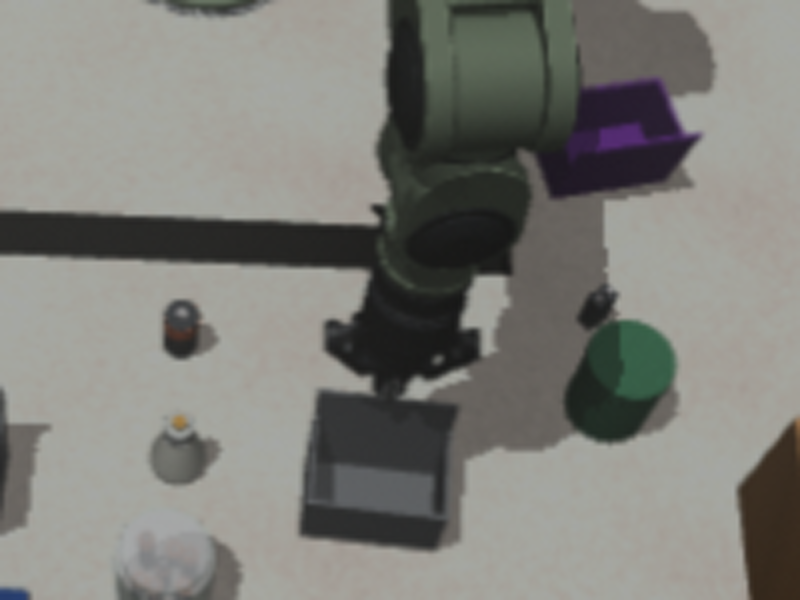

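View pics/d3.png

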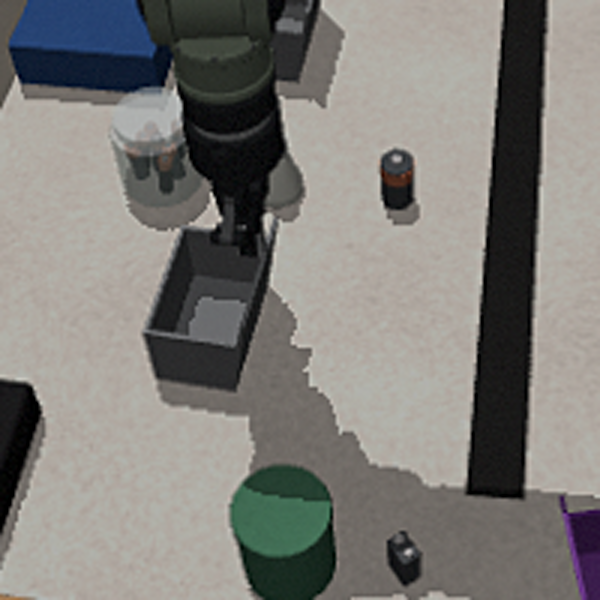

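The finger is just inside the front wall at (390,395) in the scene crop, and the box is still flat on the shelf. I go on in small steps and take pictures along the way to see what happens.

```bash
cat >> h.py <<'E'
def two():
    f=grab_frame("scene")["img"][150:290,250:390][:,:,::-1];g=grab_frame("side")["img"][170:310,140:280][:,:,::-1]
    return np.hstack([f,g])
E
python3 - <<'E'
from h import *
p=tippath(.624-.008,.176); rows=[]
for q in p[1:5]:
    move_l(q,.08); s=get_state(); print(s["position"].round(4),s["contact_force"].round(1)); rows.append(two())
im=np.vstack([np.hstack(rows[:2]),np.hstack(rows[2:])])
cv2.imwrite("pics/m4.png",cv2.resize(im,None,fx=1.4,fy=1.4,interpolation=cv2.INTER_CUBIC))
print(get_state()["clock"])
E
```

```text
[0.6009 0.176  0.0918] [-0.4  0.1  0.3]
[0.59   0.1759 0.0843] [-0.1 -0.5  0.3]
[0.5761 0.176  0.0769] [ 0.4 -0.5  0.8]
[0.5619 0.176  0.0686] [-0.2 -0.7 -0.2]
15.9833
```

View pics/m4.png

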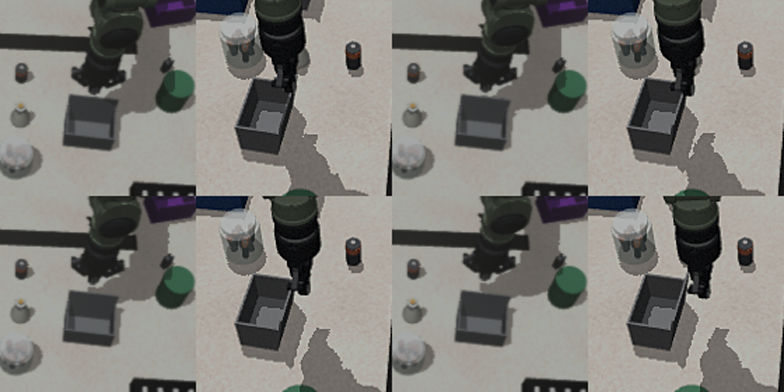

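```bash
cat >> h.py <<'E'
def proj(f,p):
    T=np.linalg.inv(np.array(f["cam_to_world"])); K=np.array([[f["fx"],0,f["cx"]],[0,f["fy"],f["cy"]],[0,0,1.]])
    q=T[:3,:3]@np.array(p)+T[:3,3]; u=q[:2]/q[2]; u=u*(1+f["k1"]*u@u); return u*[f["fx"],f["fy"]]+[f["cx"],f["cy"]]
E
python3 - <<'E'
from h import *
ims=[]
for n in("scene","side"):
    f=grab_frame(n);p=get_state()["position"];u=proj(f,p);print(n,u)
    c=np.round(u).astype(int);k=35
    im=cv2.resize(f["img"][c[1]-k:c[1]+k,c[0]-k:c[0]+k][:,:,::-1],None,fx=5.6,fy=5.6,interpolation=cv2.INTER_CUBIC)
    for P,col in((p,(0,0,255)),([.6065,.1784,.105],(0,255,0)),([.624,.1784,0],(255,0,0))):
        v=(proj(f,P)-c+k+.5)*5.6; cv2.circle(im,(int(v[0]),int(v[1])),4,col,-1)
    ims.append(im)
cv2.imwrite("pics/p5.png",np.hstack(ims))
E
```

```text
scene [314.55806957 212.66600795]
side [223.52121804 248.43525388]
```

View pics/p5.png

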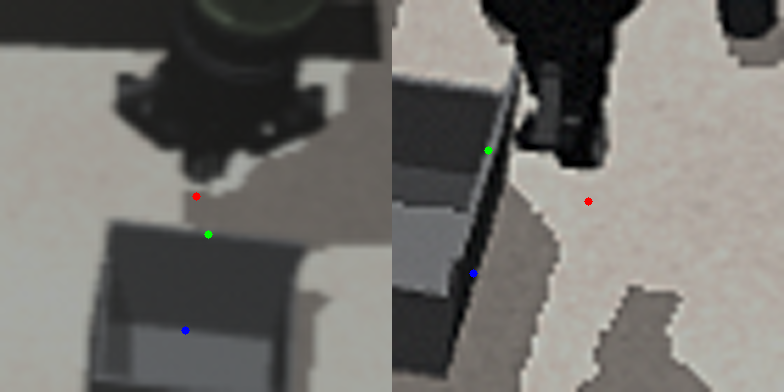

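```bash
python3 - <<'E'
from h import *
F=[grab_frame("scene"),grab_frame("side")];s=get_state();p=s["position"];print(p,s["finger_gap"],s["eef_rot"])
def un(f,c): return np.array(c)/5.6-.5-35+np.round(proj(f,p)).astype(int)
for a,b in(((203,182),(565,160)),((203,182),(590,165))):
    b=(b[0]-392,b[1]); print(tri(ray(F[0],un(F[0],a)),ray(F[1],un(F[1],b))))
sc=get_state()["clock"];print(sc)
f=grab_frame("wrist");cv2.imwrite("pics/w6.png",f["img"][:,:,::-1])
E
```

```text
[0.56232775 0.17600245 0.06875162] -0.00021571200941046496 [2.22126715e+00 2.22101237e+00 7.90150371e-04]
(array([0.57035868, 0.17644297, 0.10199008]), np.float64(0.0011407199147396166))
(array([0.56253989, 0.17529646, 0.09384123]), np.float64(0.0027772369807420004))
16.1833
```

View pics/w6.png

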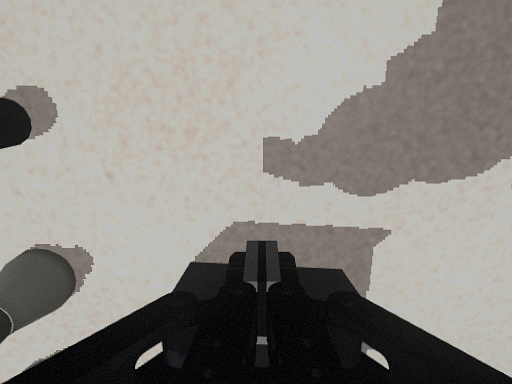

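The real fingertips end about 25 mm short of the reported TCP: triangulated tip z is about 0.094 against TCP z 0.069, and the wrist view agrees. So the finger passed over the rim. I redo the tip with that offset and the tool leaned back towards the robot so its body stays clear of the box.

```bash
cat >> h.py <<'E'
D=.025; HD=.008
def tiltrot(phi): # phi deg: fingers point down and +x by phi, jaws along y
    c,s=np.cos(np.radians(phi)),np.sin(np.radians(phi))
    return R.from_matrix(np.array([[0,1,0],[c,0,s],[s,0,-c]]).T)
def path2(hx,y,phi=20,ths=(0,8,16,26,36,46,58)):
    M=tiltrot(phi).as_matrix(); out=[]
    for th in ths:
        s=np.interp(th,[0,16,26,46,58],[.097,.090,.090,.095,.100]); a=np.radians(10+th)
        e=np.array([hx-s*np.sin(a)+.004*np.cos(a),y,s*np.cos(a)+.004*np.sin(a)])
        out.append(e+HD*M[:,1]+D*M[:,2])
    return out
def two(ox=250):
    f=grab_frame("scene")["img"][150:290,ox:ox+140][:,:,::-1];o=(170,140) if ox==250 else(90,150)
    g=grab_frame("side")["img"][o[0]:o[0]+140,o[1]:o[1]+140][:,:,::-1]
    return np.hstack([f,g])
def save4(rows,name):
    im=np.vstack([np.hstack(rows[:2]),np.hstack(rows[2:4])]);cv2.imwrite(name,cv2.resize(im,None,fx=1.4,fy=1.4,interpolation=cv2.INTER_CUBIC))
E
python3 - <<'E'
from h import *
p=path2(.624,.176); rv=tiltrot(20).as_rotvec(); s=p[0]+[.02,0,0]
print([ik(q,rv) is not None for q in p])
c=get_state()["position"]; move_l([c[0],c[1],.2],.25)
movep([s[0],s[1],.22],rv); move_l(s,.2); rows=[two()]
for q in p[:4]:
    move_l(q,.08); rows.append(two()); print(get_state()["position"].round(3),q.round(3),get_state()["contact_force"].round(1))
save4([rows[0],rows[1],rows[3],rows[4]],"pics/m7.png");print(get_state()["clock"])
E
```

```text
[True, True, True, True, True, True, True]
[0.628 0.176 0.076] [0.627 0.176 0.075] [0.  0.1 0.8]
[0.615 0.176 0.069] [0.615 0.176 0.069] [0.2 0.9 1.1]
[0.604 0.176 0.062] [0.604 0.176 0.062] [ 1.3 -0.4 -0.9]
[0.591 0.176 0.055] [0.59  0.176 0.054] [ 1.1 -0.2  0.9]
20.15
```

View pics/m7.png

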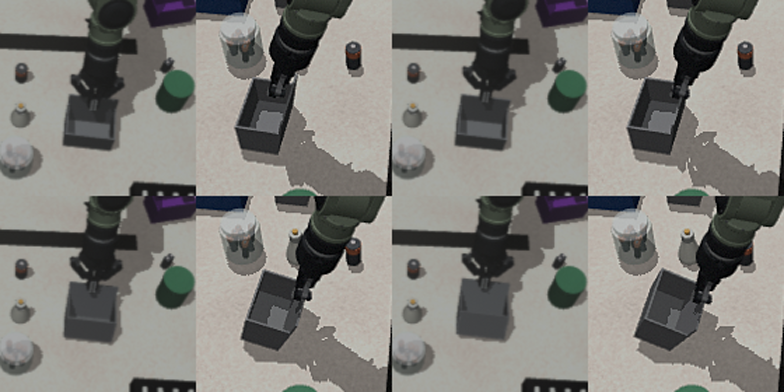

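The finger now catches the front wall and the box is turning about its heel: in the lower frames it leans by about 15 to 25 degrees. I continue.

```bash
python3 - <<'E'
from h import *
p=path2(.624,.176,ths=(36,46,58,66)); rows=[]
for q in p: move_l(q,.08); rows.append(two())
print(get_state()["contact_force"].round(1))
save4(rows,"pics/m8.png");print(get_state()["clock"])
E
```

```text
[ 0.8 -0.6  1.2]
22.0
```

View pics/m8.png

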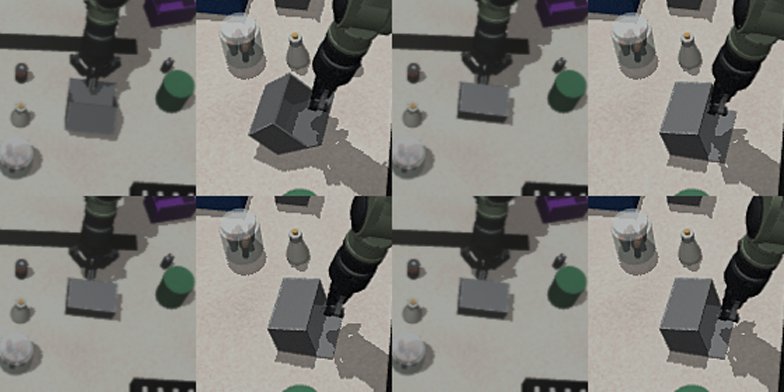

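Tipped: the lower frames show the box lying on its front wall, and its underside looks bare. Now the other box.

```bash
python3 - <<'E'
from h import *
M=tiltrot(20).as_matrix(); c=get_state()["position"]
move_l(c-.02*M[:,1]-np.array([0,0,0]),.2)
c=get_state()["position"]; move_l(c-.15*M[:,2],.3)
p=path2(.638,-.208,ths=(0,8,16,26,36,46,58,66)); rv=tiltrot(20).as_rotvec(); s=p[0]+[.02,0,0]
assert all(ik(q,rv) is not None for q in p)
movep([s[0],s[1],.22],rv); move_l(s,.2); rows=[]
for q in p: move_l(q,.08); rows.append(two(130))
save4([rows[1],rows[3],rows[4],rows[7]],"pics/m9.png")
c=get_state()["position"]; move_l(c-.02*M[:,1],.2)
c=get_state()["position"]; move_l(c-.15*M[:,2],.3)
snap(9);print(get_state()["clock"])
E
```

```text
30.0083
```

View pics/m9.png

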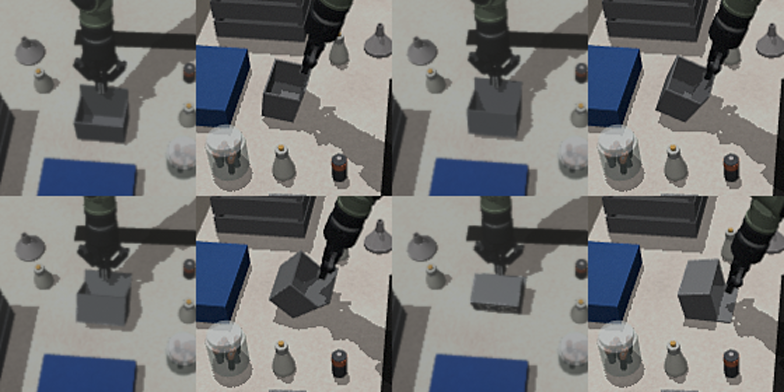

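View pics/s9.png

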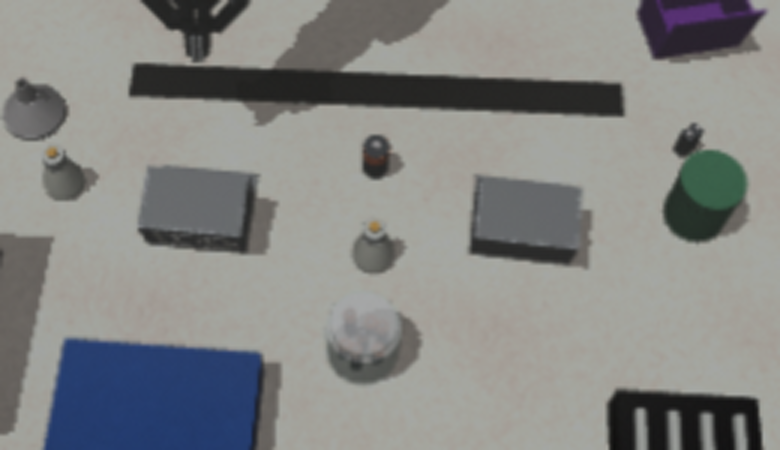

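View pics/d9.png

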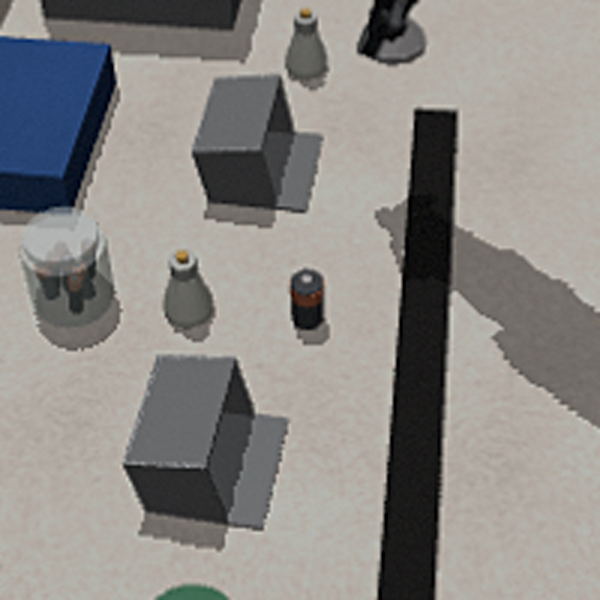

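```bash
python3 - <<'E'
from h import *
f=grab_frame("scene");print([ (round(d["score"],2),np.round(d["centre"])) for d in tip_of("scene","stamp")])
g=grab_frame("side")
z=np.hstack([cv2.resize(f["img"][200:240,180:230][:,:,::-1],None,fx=7.5,fy=7.5,interpolation=cv2.INTER_CUBIC),cv2.resize(f["img"][200:240,290:340][:,:,::-1],None,fx=7.5,fy=7.5,interpolation=cv2.INTER_CUBIC)])
cv2.imwrite("pics/z10.png",cv2.convertScaleAbs(z,alpha=2.2,beta=-40))
Q=lambda c:np.array(c)/3.+[150,110]
P=lambda c:np.array(c)/3.+[140,150]
for n,l,r in(("L",(322,135),(306,211)),("R",(288,420),(263,527))):
    a=at_z(ray(g,Q(l)),.003);b=at_z(ray(g,Q(r)),.0);print("rim",n,a.round(4),b.round(4),((a+b)/2).round(4))
for n,l,r in(("L",(140,241),(249,251)),("R",(470,253),(575,262))):
    a=at_z(ray(f,P(l)),0);b=at_z(ray(f,P(r)),0);print("heel",n,a.round(4),b.round(4),((a+b)/2).round(4))
for t in("box_a_heel","box_a_rim"):
    for o in match(t,zr=(-.02,.03)): print(t,round(o[0],2),*o[1:])
print(get_state()["clock"])
E
```

```text
[(0.89, array([206., 230.])), (0.4, array([310., 236.])), (0.34, array([158., 208.]))]
rim L [ 0.5271 -0.2621  0.003 ] [ 0.53   -0.1453  0.    ] [ 0.5285 -0.2037  0.0015]
rim R [0.511 0.128 0.003] [0.5174 0.2429 0.    ] [0.5142 0.1855 0.0015]
heel L [ 0.6326 -0.2768 -0.    ] [ 0.6359 -0.1442  0.    ] [ 0.6343 -0.2105 -0.    ]
heel R [0.6192 0.1206 0.    ] [0.6221 0.2469 0.    ] [0.6206 0.1838 0.    ]
box_a_rim 1.53 [ 0.5365 -0.2025 -0.0029] 0.0078 [209 207] [250 170]
30.5583
```

View pics/z10.png

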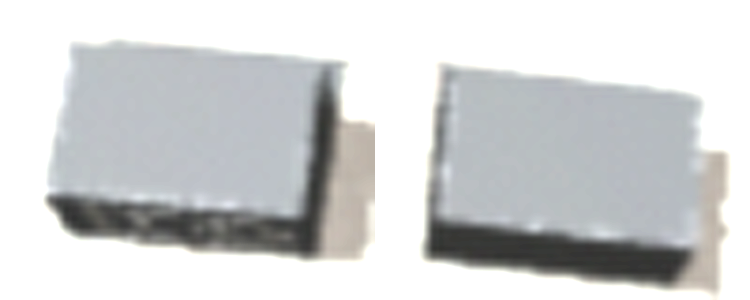

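The network gives the stamp 0.89 at (206,230), and the zoom shows white print on the left box (y ≈ -0.206) while the right one is bare. The left box's rim is at x ≈ 0.5285 and the strip centre line there is at x ≈ 0.402, so I push it about 0.127 m from behind with the shut fingers. I'll stop short once to look.

```bash
cat >> h.py <<'E'
def pushpt(ex,y,z=.054,phi=-10,d=.027):
    M=tiltrot(phi).as_matrix(); return np.array([ex,y,z])+HD*M[:,1]+d*M[:,2]
E
python3 - <<'E'
from h import *
rv=tiltrot(-10).as_rotvec(); Y=-.207
a=pushpt(.672,Y); b=pushpt(.548,Y); print(a,b,ik(a,rv))
c=get_state()["position"]; print(c)
move_l([c[0],c[1],max(c[2],.23)],.3)
movep([a[0],Y,.24],rv)
move_l(a,.25); r=[two(130)]
move_l(pushpt(.635,Y),.1); r.append(two(130)); print(get_state()["contact_force"].round(1))
move_l(b,.07); r.append(two(130)); print(get_state()["contact_force"].round(1),get_state()["position"]-b)
r.append(two(130)); save4(r,"pics/m11.png"); print(get_state()["clock"])
E
```

```text
[ 0.67518996 -0.207       0.02602101] [ 0.55118996 -0.207       0.02602101] [-0.37160858  0.89791429  0.34948496  1.185204   -0.06309606 -0.36645832]
[ 0.48743096 -0.20765945  0.14131614]
[ 0.6  0.7 -0.5]
[0.2 0.6 0.3] [ 2.80623052e-04  6.93097108e-06 -6.86745601e-05]
35.4833
```

View pics/m11.png

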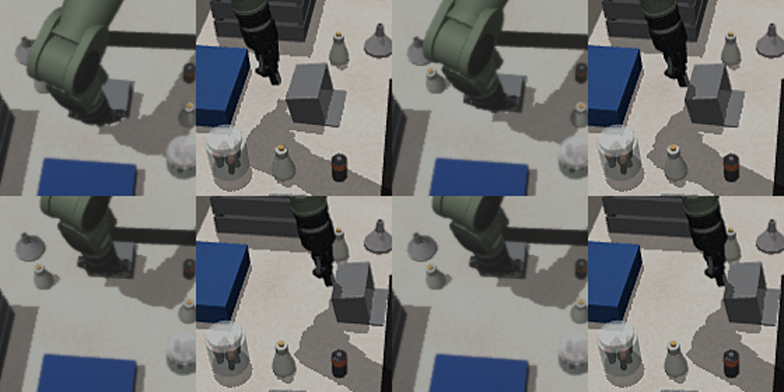

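```bash
python3 - <<'E'
from h import *
g=grab_frame("side")
cv2.imwrite("pics/d12.png",cv2.resize(g["img"][120:200,210:320][:,:,::-1],None,fx=7,fy=7,interpolation=cv2.INTER_CUBIC))
print([(round(d["score"],2),d["centre"],at_z(ray(g,d["centre"]),.0).round(3)) for d in tip_of("side","box_a_rim")])
E
```

```text
[(0.9, [284.1, 172.8], array([ 0.431, -0.191,  0.   ]))]
```

View pics/d12.png

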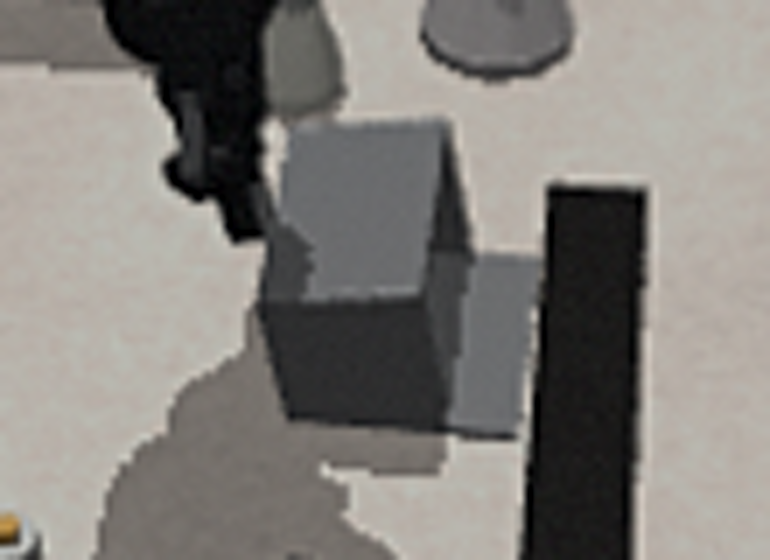

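The rim's two ends are at (545,258) and (512,437) in this crop, and the middle is about 3 mm short of the strip's far edge. I push 28 mm more, then back off.

```bash
python3 - <<'E'
from h import *
Y=-.207
move_l(pushpt(.520,Y),.06)
move_l(pushpt(.56,Y),.12)
c=get_state()["position"]; move_l([c[0]+.02,c[1],.24],.25)
M=tiltrot(0); movep([.5,.0,.3],M.as_rotvec())
f,g=snap(13)
cv2.imwrite("pics/d13z.png",cv2.resize(g["img"][120:200,210:320][:,:,::-1],None,fx=7,fy=7,interpolation=cv2.INTER_CUBIC))
print([(round(d["score"],2),d["centre"],at_z(ray(g,d["centre"]),.0).round(3)) for d in tip_of("side","box_a_rim")]);print(get_state()["clock"])
E
```

```text
[(0.59, [295.3, 170.0], array([ 0.395, -0.208,  0.   ]))]
38.775
```

View pics/d13z.png

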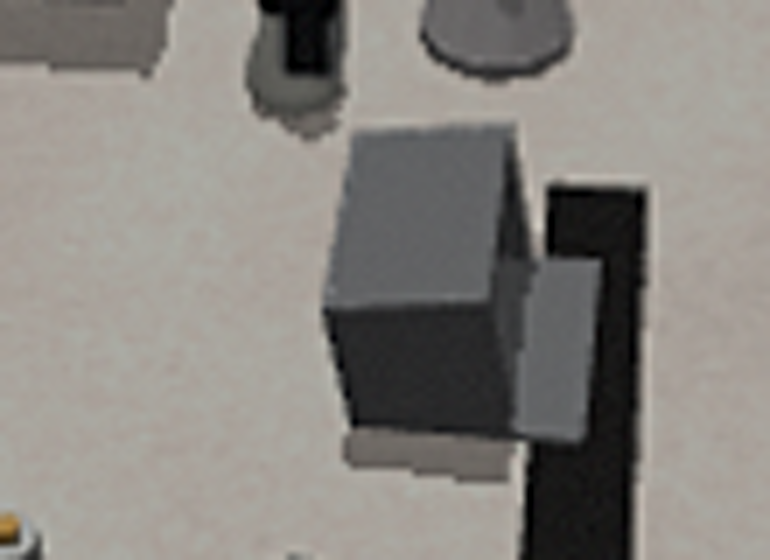

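View pics/s13.png

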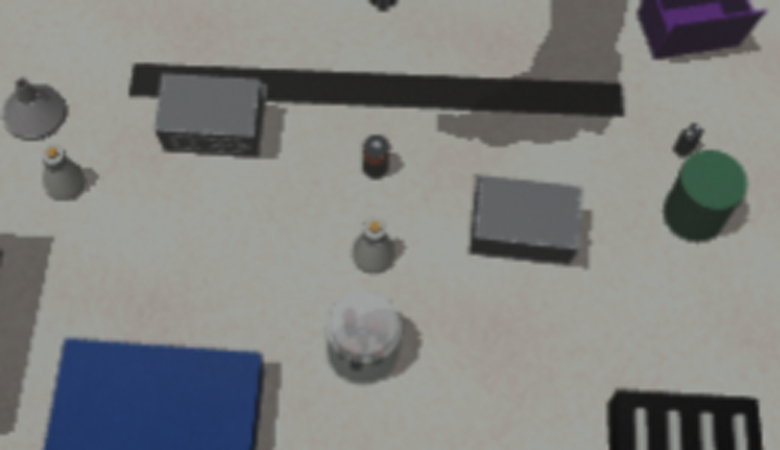

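The rim's middle is at (593,348) in the crop. The strip runs from about 538 to 640 in that row, so the rim is within about 2 mm of the centre line. Both boxes lie flat, the bystanders have not moved and the arm is clear, so I hand in.

```bash
python3 - <<'E'
from h import *
sign_off()
E
```

```text
the job is handed in; nothing more can be done
```

I tipped both boxes onto their leaning front walls and pushed the stamped one onto the strip, then handed the job in at about 39 s on the robot's clock. No verdict was reported.

- **Tipping:** I did it with a shut finger against the inside of each front wall. The first try passed over the rim without touching the box, because the real fingertips end about 25 mm short of the reported tool point. I corrected for that and both boxes then tipped.
- **Stamped box:** It is the one on the robot's right, at y ≈ -0.21. The network scored the stamp 0.89 there, and white print shows on its underside; the other underside is bare.
- **Final position:** In the side view, the middle of the stamped box's rim is within about 2 mm of the strip's centre line. The network's rim point gave x ≈ 0.395 (score 0.59) against the strip centre at about 0.402, so about 7 mm off, still within the 25 mm allowed.
- **Other box:** It lies where it was tipped, its heel about 10 mm or less from its start.
- **Bystanders:** None moved visibly in the last pictures. The second bulb was partly hidden by the arm in the side view but clear in the scene view.
- **Arm:** It was raised clear of everything before I handed in.

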